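Unstack a board holder and its spacer plate at the phone repair bench

ROBOT

A 6-joint arm with a two-finger parallel gripper is mounted at the origin on the work surface. World frame = base frame: x ahead of the robot, y to its left, z up, the work surface at z = 0. Lengths are in m, angles in rad, forces in N, time in s.
With the tool pointing down it reaches from about 0.25 to 0.775 m from the base axis. Payload 8.9 kg.
Tool frame: the origin (TCP) lies between the finger pads; the fingertips stand 25 mm ahead of it and the grasp point (between the pads) lies 6 mm ahead of it; z points along the fingers, y is the line along which they close (so a half turn about z gives the same grasp; the last joint's range is limited). The gripper opens to 85 mm and grips with 20 to 120 N. Pads are 22 mm wide; open, the fingers measure 114 mm over their backs; the gripper's body (76 mm by 85 mm) begins 54 mm behind the grasp point. The pads swing forward as they close: fully open they stand 13 mm farther back than shut.
Start: joints at [-1.416, 0.291, -0.153, 1.127, 0, 1.431], TCP at [0.152, -0.503, 0.256] pointing down, gripper open.
Joint ranges: [-2.52, 2.52], [-0.91, 1.74], [-1.3, 1.37], [-1.96, 2.02], [-1.52, 1.47], [-3.14, 3.14]. Speed limits (rad/s): [2.22, 2.22, 2.79, 3.14, 3.14, 3.14].

INTERFACE

Orientations are given as a unit quaternion [x, y, z, w].
In Python, from bench import ctrl, vision gives the robot as it stands.
- The arm moves only by the tool servo_tool, never from a script. Its arguments are lists of equal length, an entry for each row: "delta_pos": the shift along the tool's x, y, z in cm, a list of three; "roll": the turn about the tool's z in degrees; "grip": the opening, from 0 (shut) to 1 (fully open). In form: {"delta_pos": [[x, y, z], ...], "roll": [roll, ...], "grip": [grip, ...]}. A call has exactly 10 rows; each row shifts and turns the commanded pose from where the row before left it, along the tool's axes as they then stand; what a row does not reach is not made up. A row lasts 1/10 s, in which the tool goes at most 50 mm and 8.59 degrees, less where a joint would pass 70% of its speed; a pose out of reach is approached as far as the arm can. A call with a gripper value outside its range is refused whole. The fingers move at their own pace and stop on an object; "newtons" is the grip in N (left out, the last holds). Time passes only in rows, so rows that do not move let the fingers close, or fill a call up. It gives the time, the measured TCP pose, the force, the opening and the grip force at its end, in the units of the state.
- ctrl.read_state(): the state, without advancing time (a new reading comes with each control period).
- vision.get_image(name): name is "scene" or "top"; returns a dict with "image" (400x640x3 uint8, red, green, blue), "fx", "fy", "cx", "cy" (pixels), "dist_coeffs" ([k1, k2, p1, p2, k3] as OpenCV has them; the pictures are not rectified), "rvec" (rotation vector, rad) and "tvec" (3), from world to camera coordinates, as OpenCV has them. Camera axes: x right, y down, z forward; pixel columns grow to the right and rows downward; lengths in m; the calibration is good to about 2 mm. A picture is of the moment at which its call begins. There is no depth.
- ctrl.hand_in(): hands the job in; it is judged then, once.
The state is a dict: "time_s": time; "q": joint angles; "dq": joint speeds; "tau": joint torques, N m; "position": TCP position; "tool_rot": TCP orientation; "wrist_force": force on the tool from outside, world axes, zero at the start; "moment": the same for the moment, N m; "gripper_width": finger opening in m; "finger_force": force on a finger pad.
Only numpy, scipy, OpenCV 4.12 (cv2) and the standard library are available. Lean on these libraries where they do the work, as an engineer would, in place of code of your own. Each camera call takes 0.05 s, during which the arm holds its last target. There are 200 camera calls.

TASK

On the stack of circuit-board holders, take off the top holder and lay it flat, board side up, in the middle of the blue work mat. Put the white spacer plate that was under it flat on top of the pile of spacer plates, squared up with the pile. Set both down rather than dropping them, and let go.

Things in the scene. Friction and masses are not known exactly. Their poses are not given: they have to be found in the camera images.
- holder_mid (a point): Centre, half-way up, of the loose top board holder: aluminium block 90 mm long (x), 50 wide (y), 18 thick (z, up), a green circuit board sunk below its rim; 0.2 kg. Top of a 46 mm tall stack: below it the white spacer plate, and under that a second, equal holder on the table, all centred to a few mm and degrees. The table is at height 0.
- spacer_mid (a point): Centre, half-way up, of the spacer plate in the stack: rigid white plastic, 110 mm long (x), 64 wide (y), 10 thick (z, up), a small dark dot in each corner; loose, 0.09 kg. It lies between the two holders and stands out past them by 7 mm on each long side and 10 mm at each end.
- pile_top (a point): Centre of the top face of the pile of spacer plates: two loose plates just like the one in the stack, one on the other on the table, so this point is 20 mm above the table; x along the 110 mm length, y along the 64 mm width, z up. The two stacked black phones (150 x 74 mm) elsewhere are not this pile.
- mat_top (a point): Centre of the top face of the flat blue work mat, fixed to the table: 200 mm along its x axis, 160 mm along its y axis, 3 mm thick, so this point is 3 mm above the table. Nothing lies on it.
Not all that is in view belongs to the job. What is shaped like the part that bears spacer_mid but orange or purple is not meant.

How it is judged:
By the outcome, as a careful person would: the job done as asked, in the order asked, and still so for the second after the job is handed in, with the robot touching nothing.
It also fails if it takes over 64 s, if anything falls off the work surface, if the arm or the gripper's body presses on something with over 40 N, if the wrist force passes 120 N, or if a joint passes its speed limit or range.

## Working session

There is one attempt and no reset: what is moved stays moved. The work goes in short steps, Python scripts to look and compute and a tool call to move; the robot and the scene stay as the last step left them, time stands still between calls to the robot, and variables do not carry over. Pictures are saved under pics/ and viewed, at most 10 in all, crops included, and the job is handed in when it is done.

Besides the shell and the picture viewer there is one more tool, called after "Request:" as a command line: name --pt "numbers of a row" for each row, then --argument value for the rest. servo_tool: Moves the arm, as the interface text tells. Its arguments: {"type":"object","properties":{"delta_pos":{"type":"array"},"roll":{"type":"array"},"grip":{"type":"array"},"newtons":{"type":"number"}},"required":["delta_pos","roll","grip"]}

```bash
mkdir -p pics; cat > h.py <<'E'
import numpy as np, cv2
from bench import ctrl, vision
def grab(n):
    d=vision.get_image(n); return d
def K(d): return np.array([[d['fx'],0,d['cx']],[0,d['fy'],d['cy']],[0,0,1.]])
def ray(d,px,z):
    p=cv2.undistortPoints(np.array(px,float).reshape(-1,1,2),K(d),np.array(d['dist_coeffs'],float)).reshape(-1,2)
    R=cv2.Rodrigues(np.array(d['rvec'],float))[0]; C=-R.T@np.array(d['tvec'],float).ravel()
    v=np.c_[p,np.ones(len(p))]@R
    return C+v*((z-C[2])/v[:,2])[:,None]
def proj(d,P): return cv2.projectPoints(np.array(P,float).reshape(-1,1,3),np.array(d['rvec'],float),np.array(d['tvec'],float),K(d),np.array(d['dist_coeffs'],float))[0].reshape(-1,2)
E
python3 - <<'E'
from h import *
for n in("scene","top"):
    d=grab(n); cv2.imwrite(f'pics/{n}0.png',d['image'][:,:,::-1])
    print(n,d['fx'],ray(d,[(0,0),(639,0),(639,399),(0,399),(320,200)],0).round(3).tolist())
s=ctrl.read_state();print({k:np.round(v,3).tolist() for k,v in s.items()})
E
```

```text
scene 462.29776576994686 [[-1.183, -0.524, 0.0], [0.445, 1.786, 0.0], [1.431, 0.379, 0.0], [0.473, -0.974, 0.0], [0.465, 0.046, 0.0]]
top 374.3197386769818 [[0.999, 0.882, 0.0], [1.049, -0.873, 0.0], [-0.034, -0.843, 0.0], [-0.051, 0.815, 0.0], [0.474, 0.006, 0.0]]
{'time_s': 0.1, 'q': [-1.416, 0.291, -0.154, 1.127, 0.0, 1.432], 'dq': [0.002, -0.001, 0.003, 0.0, -0.001, 0.001], 'tau': [0.001, -53.798, 33.192, 0.009, -0.0, 0.0], 'position': [0.152, -0.502, 0.256], 'tool_rot': [0.989, 0.146, -0.0, -0.001], 'wrist_force': [0.713, -0.069, -0.426], 'moment': [0.017, -0.047, 0.003], 'finger_force': 0.0, 'gripper_width': 0.085}
```

View pics/scene0.png

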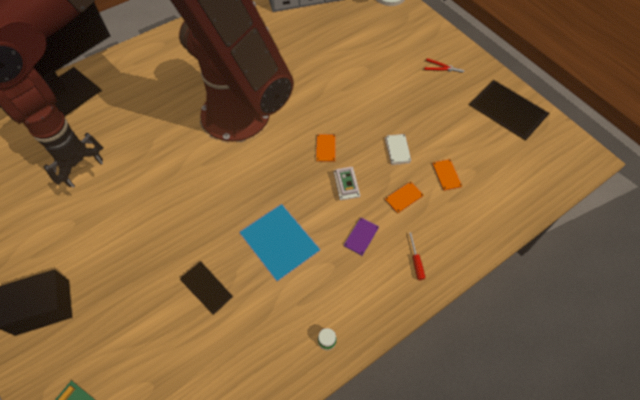

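View pics/top0.png

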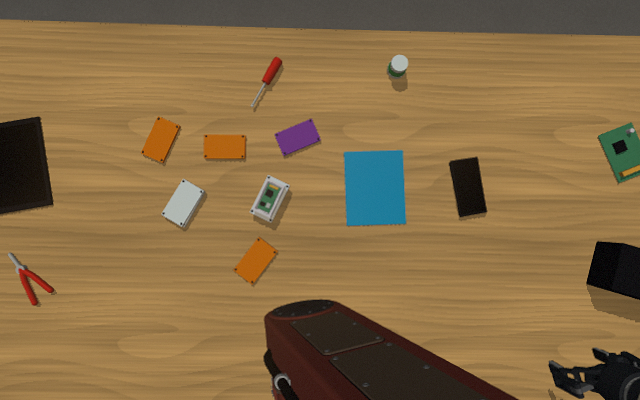

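The top view shows the stack at (270,198), the white pile at (184,203) and the mat at (375,188). In the scene view the stack is at (346,183), the pile at (398,149) and the mat at (280,242). Next I'll measure them.

```bash
cat >> h.py <<'E'
def rect(d,c,kind,z,r=32,u=8):
    """min-area rect of the colour blob near pixel c, corners cast onto height z"""
    x0,y0=int(c[0]-r),int(c[1]-r); im=d['image'][y0:y0+2*r,x0:x0+2*r]
    im=cv2.resize(im,None,fx=u,fy=u,interpolation=cv2.INTER_CUBIC)
    a=im.astype(int); R,G,B=a[...,0],a[...,1],a[...,2]
    m={'blue':(B>R+60),'white':(B>105)&(abs(R-B)<45)}[kind].astype(np.uint8)
    cs=[k for k in cv2.findContours(m,cv2.RETR_EXTERNAL,cv2.CHAIN_APPROX_NONE)[0] if cv2.contourArea(k)>2000]
    k=max(cs,key=cv2.contourArea); k=cv2.convexHull(k)
    px=(k.reshape(-1,2)+.5)/u-.5+[x0,y0]
    P=ray(d,px,z)[:,:2]
    rr=cv2.minAreaRect((P*1000).astype(np.float32)); b=cv2.boxPoints(rr)
    e=[b[1]-b[0],b[2]-b[1]]; e=max(e,key=np.linalg.norm)
    o=im.copy(); cv2.drawContours(o,cs,-1,(255,0,0),1)
    return np.round(rr[0],1),np.round(sorted(rr[1]),1),round(np.degrees(np.arctan2(e[1],e[0]))%180,1),o
E
python3 - <<'E'
from h import *
d={n:grab(n) for n in("scene","top")}
rows=[]
for n,st,pi,ma in(("top",(270,198),(184,203),(375,188)),("scene",(346,183),(398,149),(280,242))):
    outs=[]
    for nm,c,k,z,r in(("stack",st,'white',.028,28),("pile",pi,'white',.02,28),("mat",ma,'blue',.003,45)):
        q=rect(d[n],c,k,z,r); print(n,nm,*q[:3])
        outs.append(cv2.resize(q[3],(260,260)) if nm=="mat" else cv2.resize(q[3],(270,270)))
    rows.append(np.hstack(outs[:2]))
cv2.imwrite('pics/c1.png',np.vstack(rows)[:,:,::-1])
E
```

```text
top stack [474.6 139.3] [ 65.9 111.3] 155.1
top pile [459.7 366.3] [ 68.7 111.8] 150.5
top mat [ 511.2 -139.9] [158.6 198.7] 3.0
scene stack [474.3 140.9] [ 64.7 113.9] 154.8
scene pile [462.2 367.8] [ 67.7 118.8] 151.3
scene mat [ 510.3 -137.6] [156.6 196.4] 2.9
```

View pics/c1.png

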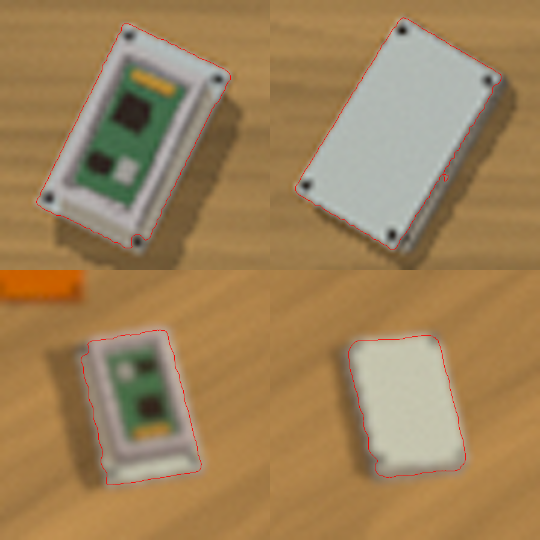

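The crops show that the pile mask also takes in some of the side wall. The four corner dots are clear in the top view, so I'll use those, plus the green board for the holder.

```bash
cat >> h.py <<'E'
def crop(d,c,r,u=8):
    x0,y0=int(c[0]-r),int(c[1]-r)
    return cv2.resize(d['image'][y0:y0+2*r,x0:x0+2*r],None,fx=u,fy=u,interpolation=cv2.INTER_CUBIC),(x0,y0)
def dots(d,guess,z):
    out=[]
    for g in guess:
        im,o=crop(d,(round(g[0]),round(g[1])),4,8); gr=im.astype(float).max(2)
        w=np.clip(150-gr,0,None)
        yy,xx=np.mgrid[:gr.shape[0],:gr.shape[1]]
        bg=np.hypot(xx-32,yy-32)<18; w=w*bg
        out.append(((w*xx).sum()/w.sum()/8+o[0],(w*yy).sum()/w.sum()/8+o[1]))
    P=ray(d,out,z)[:,:2]*1000
    return np.array(out),P
def green(d,c,z,r=28):
    im,o=crop(d,c,r); a=im.astype(int); R,G,B=a[...,0],a[...,1],a[...,2]
    m=((G>R+15)&(G>B+5)).astype(np.uint8)
    k=np.vstack([k for k in cv2.findContours(m,cv2.RETR_EXTERNAL,cv2.CHAIN_APPROX_NONE)[0] if cv2.contourArea(k)>400])
    P=ray(d,(k.reshape(-1,2)+.5)/8-.5+o,z)[:,:2]*1000
    rr=cv2.minAreaRect(P.astype(np.float32)); b=cv2.boxPoints(rr); e=max([b[1]-b[0],b[2]-b[1]],key=np.linalg.norm)
    return np.round(rr[0],1),np.round(sorted(rr[1]),1),round(np.degrees(np.arctan2(e[1],e[0]))%180,1)
def ang(P): # dots order: a,b short edge; c,d other short edge (a-c, b-d long)
    v=(P[0]-P[2])+(P[1]-P[3]); return np.degrees(np.arctan2(v[1],v[0]))%180
E
python3 - <<'E'
from h import *
d=grab("top"); s=270/56
for nm,c,z,g in(("stack",(242,170),.028,[(128,34),(218,79),(48,198),(138,242)]),("pile",(156,175),.02,[(132,30),(217,80),(36,185),(122,235)])):
    px,P=dots(d,[(c[0]+x/s,c[1]+y/s) for x,y in g],z)
    print(nm,P.mean(0).round(1),ang(P).round(1),P.round(1).tolist())
for n,c in(("top",(270,198)),("scene",(346,183))):
    e=grab(n)
    print(n,[green(e,c,z) for z in(.046,.042,.038)])
# perspective effect of 1 mm height
print(ray(d,[(270,198)],.046)-ray(d,[(270,198)],.028))
E
```

```text
stack [473.5 138. ] 155.4 [[529.5, 142.1], [506.5, 93.2], [440.6, 183.3], [417.4, 133.5]]
pile [459.3 366.7] 150.1 [[515.6, 366.5], [488.1, 318.2], [430.2, 414.8], [403.5, 367.4]]
top [(array([475.5, 139.3]), array([35. , 70.3]), np.float32(156.2)), (array([475.7, 139.8]), array([35.1, 70.6]), np.float32(156.2)), (array([475.9, 140.3]), array([35.3, 70.9]), np.float32(156.2))]
scene [(array([473.7, 142.3]), array([30.9, 59.5]), np.float32(155.8)), (array([471.8, 143.9]), array([31. , 59.6]), np.float32(155.8)), (array([469.9, 145.6]), array([31.1, 59.8]), np.float32(155.8))]
[[-0.00102161 -0.00215741  0.018     ]]
```

```bash
cat >> h.py <<'E'
from scipy.spatial.transform import Rotation as Ro
def plan(p,psi,n):
    """rows (tool axes, cm, deg) from measured pose to p (mm) with tool x at world angle psi (deg)"""
    s=ctrl.read_state(); R=Ro.from_quat(s['tool_rot']); P=np.array(s['position'])*1000
    a=np.degrees(np.arctan2(*R.as_matrix()[1::-1,0])); rt=-((psi-a+180)%360-180)
    print('now',P.round(1),'psi',round(a,1),'F',np.round(s['wrist_force'],1),'w',round(s['gripper_width']*1000,1),'ff',round(s['finger_force'],1),'t',s['time_s'])
    rows=[];rr=[]
    for i in range(n):
        d=np.round(R.inv().apply((np.array(p)-P)/(n-i))/10,2); r=round(rt/(n-i),1)
        rows.append(d.tolist()); rr.append(r); P=P+R.apply(d*10); R=R*Ro.from_euler('z',r,degrees=True); rt-=r
    for i in range(0,n,10): print(rows[i:i+10],rr[i:i+10])
E
python3 -c "
from h import *
plan([475,140,130],156,20)"
```

```text
now [ 152.  -502.4  256.2] psi 16.8 F [0.3 0.5 1. ] w 85.2 ff 0.0 t 0.35
[[2.48, -2.61, 0.63], [2.77, -2.29, 0.63], [3.03, -1.93, 0.63], [3.25, -1.55, 0.63], [3.41, -1.14, 0.63], [3.52, -0.72, 0.63], [3.58, -0.29, 0.63], [3.59, 0.15, 0.63], [3.55, 0.58, 0.63], [3.45, 1.01, 0.63]] [np.float64(-7.0), np.float64(-7.0), np.float64(-7.0), np.float64(-7.0), np.float64(-6.9), np.float64(-7.0), np.float64(-6.9), np.float64(-7.0), np.float64(-6.9), np.float64(-7.0)]
[[3.3, 1.42, 0.63], [3.11, 1.8, 0.63], [2.87, 2.17, 0.63], [2.58, 2.5, 0.63], [2.26, 2.8, 0.64], [1.91, 3.05, 0.63], [1.52, 3.25, 0.64], [1.12, 3.42, 0.63], [0.7, 3.53, 0.64], [0.27, 3.58, 0.63]] [np.float64(-6.9), np.float64(-7.0), np.float64(-6.9), np.float64(-7.0), np.float64(-6.9), np.float64(-7.0), np.float64(-6.9), np.float64(-7.0), np.float64(-6.9), np.float64(-7.0)]
```

Request:
servo_tool --pt "2.5 -2.6 0.6" --pt "2.8 -2.3 0.6" --pt "3.0 -1.9 0.6" --pt "3.2 -1.5 0.6" --pt "3.4 -1.1 0.6" --pt "3.5 -0.7 0.6" --pt "3.6 -0.3 0.6" --pt "3.6 0.2 0.6" --pt "3.5 0.6 0.6" --pt "3.4 1.0 0.6" --roll '[-7, -7, -7, -7, -7, -7, -7, -7, -7, -7]' --grip '[1, 1, 1, 1, 1, 1, 1, 1, 1, 1]' --newtons 40

```text
time_s: 1.35
position: [0.3144, -0.1823, 0.1963]
tool_rot: [0.725, 0.689, 0.0, 0.0]
wrist_force: [-0.4, 0.3, -0.3]
gripper_width: 0.0855
finger_force: 0.0
```

Request:
servo_tool --pt "3.3 1.4 0.6" --pt "3.1 1.8 0.6" --pt "2.9 2.2 0.6" --pt "2.6 2.5 0.6" --pt "2.3 2.8 0.6" --pt "1.9 3.0 0.6" --pt "1.5 3.2 0.6" --pt "1.1 3.4 0.6" --pt "0.7 3.5 0.6" --pt "0.3 3.6 0.6" --roll '[-7, -7, -7, -7, -7, -7, -7, -7, -7, -7]' --grip '[1, 1, 1, 1, 1, 1, 1, 1, 1, 1]'

```text
time_s: 2.35
position: [0.4717, 0.1405, 0.1361]
tool_rot: [0.198, 0.98, 0.0, 0.0]
wrist_force: [1.4, -0.1, 0.8]
gripper_width: 0.0854
finger_force: 0.0
```

```bash
python3 -c "
from h import *
plan([475,140,60],156,10)"
```

```text
now [471.7 140.5 136.1] psi 157.1 F [ 1.4 -0.1  0.8] w 85.4 ff 0.0 t 2.35
[[-0.03, 0.01, 0.76], [-0.03, 0.01, 0.76], [-0.03, 0.01, 0.76], [-0.03, 0.01, 0.76], [-0.03, 0.01, 0.76], [-0.03, 0.01, 0.76], [-0.04, 0.0, 0.76], [-0.03, 0.01, 0.76], [-0.04, 0.01, 0.76], [-0.03, 0.0, 0.77]] [np.float64(0.1), np.float64(0.1), np.float64(0.1), np.float64(0.1), np.float64(0.1), np.float64(0.1), np.float64(0.1), np.float64(0.1), np.float64(0.2), np.float64(0.1)]
```

Request:
servo_tool --pt "-0.3 0.1 1.0" --pt "0 0 1.5" --pt "0 0 1.5" --pt "0 0 1.2" --pt "0 0 1.0" --pt "0 0 0.6" --pt "0 0 0.5" --pt "0 0 0.5" --pt "0 0 0" --pt "0 0 0" --roll '[1, 0, 0, 0, 0, 0, 0, 0, 0, 0]' --grip '[1, 1, 1, 1, 1, 1, 1, 1, 1, 1]'

```text
time_s: 3.35
position: [0.4744, 0.1388, 0.0585]
tool_rot: [0.209, 0.978, 0.0, 0.0]
wrist_force: [0.8, 0.2, 0.2]
gripper_width: 0.0855
finger_force: 0.0
```

Request:
servo_tool --pt "0 0 0" --pt "0 0 0" --pt "0 0 0" --pt "0 0 0" --pt "0 0 0" --pt "0 0 0" --pt "0 0 0" --pt "0 0 0" --pt "0 0 0" --pt "0 0 0" --roll '[0, 0, 0, 0, 0, 0, 0, 0, 0, 0]' --grip '[0.8, 0.75, 0.7, 0.65, 0.6, 0.55, 0.5, 0.5, 0.5, 0.5]'

```text
time_s: 4.35
position: [0.4747, 0.1391, 0.0589]
tool_rot: [0.209, 0.978, 0.0, 0.0]
wrist_force: [-0.6, 2.7, 6.7]
gripper_width: 0.0487
finger_force: 41.2
```

Request:
servo_tool --pt "0 0 -0.1" --pt "0 0 -0.2" --pt "0 0 -0.3" --pt "0 0 -0.4" --pt "0 0 -0.5" --pt "0 0 -0.5" --pt "0 0 -0.5" --pt "0 0 -0.5" --pt "0 0 0" --pt "0 0 0" --roll '[0, 0, 0, 0, 0, 0, 0, 0, 0, 0]' --grip '[0.5, 0.5, 0.5, 0.5, 0.5, 0.5, 0.5, 0.5, 0.5, 0.5]'

```text
time_s: 5.35
position: [0.4744, 0.1387, 0.0884]
tool_rot: [0.209, 0.978, 0.0, 0.0]
wrist_force: [0.1, -0.2, -1.3]
gripper_width: 0.0484
finger_force: 41.7
```

```bash
python3 -c "
from h import *
for n,c in (('scene',(352,170)),('top',(268,198))):
    d=grab(n); im,o=crop(d,c,45,6); cv2.imwrite('pics/l_%s.png'%n,im[:,:,::-1])
a=cv2.imread('pics/l_scene.png');b=cv2.imread('pics/l_top.png');cv2.imwrite('pics/l.png',np.hstack([a,b])[:,:1080][::1,::1] if 0 else cv2.resize(np.hstack([a,b]),(800,400)))
print(o,'scale',400/90)
plan([474.5,139,85],156,10)"
```

```text
(223, 153) scale 4.444444444444445
now [474.1 138.7  88.1] psi 155.8 F [-0.7 -0.1 -1.9] w 48.8 ff 41.7 t 5.45
[[-0.0, 0.0, 0.03], [-0.0, 0.0, 0.03], [-0.0, 0.01, 0.03], [-0.0, 0.0, 0.03], [-0.0, 0.01, 0.03], [-0.0, 0.0, 0.03], [-0.01, 0.01, 0.03], [-0.0, 0.0, 0.03], [-0.01, 0.01, 0.04], [-0.0, 0.0, 0.03]] [np.float64(-0.0), np.float64(-0.0), np.float64(-0.0), np.float64(-0.0), np.float64(-0.0), np.float64(-0.0), np.float64(-0.0), np.float64(-0.1), np.float64(-0.0), np.float64(-0.1)]
```

View pics/l.png

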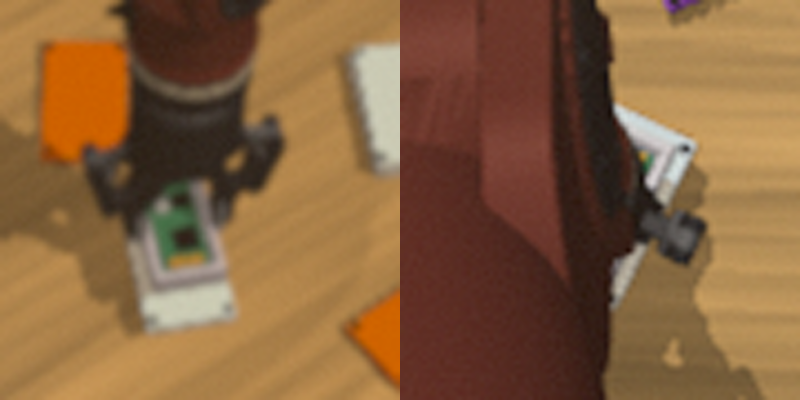

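The holder is lifted and level in the scene view, with the board visible around (180,220) in the crop. The spacer stayed on the stack. Next I'll carry the holder to the mat.

```bash
python3 -c "
from h import *
plan([511,-139,80],183,10)"
```

```text
now [474.1 138.7  88.1] psi 155.8 F [-0.7 -0.1 -1.9] w 48.8 ff 41.7 t 5.45
[[-1.47, -2.38, 0.08], [-1.36, -2.45, 0.08], [-1.24, -2.51, 0.08], [-1.12, -2.57, 0.08], [-1.0, -2.62, 0.08], [-0.88, -2.66, 0.08], [-0.75, -2.7, 0.08], [-0.62, -2.73, 0.08], [-0.49, -2.76, 0.09], [-0.36, -2.78, 0.08]] [np.float64(-2.7), np.float64(-2.7), np.float64(-2.7), np.float64(-2.7), np.float64(-2.7), np.float64(-2.7), np.float64(-2.7), np.float64(-2.8), np.float64(-2.7), np.float64(-2.8)]
```

Request:
servo_tool --pt "-1.5 -2.4 0" --pt "-1.4 -2.4 0" --pt "-1.2 -2.5 0" --pt "-1.1 -2.6 0" --pt "-1.0 -2.6 0" --pt "-0.9 -2.7 0" --pt "-0.8 -2.7 0" --pt "-0.6 -2.7 0" --pt "-0.5 -2.8 0" --pt "-0.4 -2.8 0" --roll '[-2.7, -2.7, -2.7, -2.7, -2.7, -2.7, -2.7, -2.7, -2.7, -2.7]' --grip '[0.5, 0.5, 0.5, 0.5, 0.5, 0.5, 0.5, 0.5, 0.5, 0.5]'

```text
time_s: 6.45
position: [0.5119, -0.1407, 0.088]
tool_rot: [-0.026, 1.0, 0.0, -0.0]
wrist_force: [0.3, 0.1, -1.9]
gripper_width: 0.049
finger_force: 41.8
```

```bash
python3 -c "
from h import *
plan([511,-139,38],183,10)"
```

```text
now [ 511.9 -140.7   88. ] psi -177.1 F [ 0.3  0.1 -1.9] w 49.0 ff 41.8 t 6.45
[[0.01, 0.02, 0.5], [0.01, 0.02, 0.5], [0.01, 0.02, 0.5], [0.01, 0.02, 0.5], [0.01, 0.02, 0.5], [0.01, 0.01, 0.5], [0.01, 0.02, 0.5], [0.0, 0.01, 0.5], [0.01, 0.02, 0.5], [0.0, 0.01, 0.5]] [np.float64(-0.0), np.float64(-0.0), np.float64(-0.0), np.float64(-0.0), np.float64(-0.0), np.float64(-0.0), np.float64(-0.0), np.float64(-0.0), np.float64(-0.0), np.float64(-0.1)]
```

Request:
servo_tool --pt "0.1 0.2 0.5" --pt "0 0 1.0" --pt "0 0 1.0" --pt "0 0 1.0" --pt "0 0 0.8" --pt "0 0 0.5" --pt "0 0 0.2" --pt "0 0 0.1" --pt "0 0 0.1" --pt "0 0 0" --roll '[0, 0, 0, 0, 0, 0, 0, 0, 0, 0]' --grip '[0.5, 0.5, 0.5, 0.5, 0.5, 0.5, 0.5, 0.5, 0.5, 0.5]'

```text
time_s: 7.45
position: [0.5112, -0.1377, 0.0365]
tool_rot: [-0.025, 1.0, -0.0, 0.0]
wrist_force: [1.0, 0.3, -1.7]
gripper_width: 0.0488
finger_force: 42.0
```

Request:
servo_tool --pt "0 0 0.05" --pt "0 0 0.05" --pt "0 0 0.05" --pt "0 0 0" --pt "0 0 0" --pt "0 0 0" --pt "0 0 0" --pt "0 0 0" --pt "0 0 0" --pt "0 0 0" --roll '[0, 0, 0, 0, 0, 0, 0, 0, 0, 0]' --grip '[0.5, 0.5, 0.5, 0.5, 0.5, 0.5, 0.5, 0.5, 0.5, 0.5]'

```text
time_s: 8.45
position: [0.511, -0.1376, 0.0348]
tool_rot: [-0.025, 1.0, 0.0, -0.0]
wrist_force: [0.3, 0.7, -1.4]
gripper_width: 0.049
finger_force: 42.0
```

Request:
servo_tool --pt "0 -0.1 0.02" --pt "0 0 0.03" --pt "0 0 0.02" --pt "0 0 0.03" --pt "0 0 0.02" --pt "0 0 0.03" --pt "0 0 0" --pt "0 0 0" --pt "0 0 0" --pt "0 0 0" --roll '[0, 0, 0, 0, 0, 0, 0, 0, 0, 0]' --grip '[0.5, 0.5, 0.5, 0.5, 0.5, 0.5, 0.5, 0.5, 0.5, 0.5]'

```text
time_s: 9.45
position: [0.5111, -0.1387, 0.0339]
tool_rot: [-0.025, 1.0, -0.0, 0.0]
wrist_force: [-3.0, 1.1, 8.9]
gripper_width: 0.0486
finger_force: 43.0
```

Contact is where I predicted it, at TCP z 34 mm. Releasing slowly.

Request:
servo_tool --pt "0 0 0" --pt "0 0 0" --pt "0 0 0" --pt "0 0 0" --pt "0 0 0" --pt "0 0 0" --pt "0 0 0" --pt "0 0 0" --pt "0 0 0" --pt "0 0 0" --roll '[0, 0, 0, 0, 0, 0, 0, 0, 0, 0]' --grip '[0.6, 0.65, 0.7, 0.8, 0.9, 1, 1, 1, 1, 1]'

```text
time_s: 10.45
position: [0.5111, -0.1387, 0.0333]
tool_rot: [-0.025, 1.0, -0.0, 0.0]
wrist_force: [-0.7, 0.1, 0.3]
gripper_width: 0.0851
finger_force: 0.0
```

Request:
servo_tool --pt "0 0 -0.3" --pt "0 0 -0.5" --pt "0 0 -1.0" --pt "0 0 -1.5" --pt "0 0 -2.0" --pt "0 0 -2" --pt "0 0 -2" --pt "0 0 -0.7" --pt "0 0 0" --pt "0 0 0" --roll '[0, 0, 0, 0, 0, 0, 0, 0, 0, 0]' --grip '[1, 1, 1, 1, 1, 1, 1, 1, 1, 1]'

```text
time_s: 11.45
position: [0.5108, -0.1385, 0.1329]
tool_rot: [-0.025, 1.0, 0.0, -0.0]
wrist_force: [-0.1, -0.3, -1.0]
gripper_width: 0.0853
finger_force: 0.0
```

```bash
python3 -c "
from h import *
plan([474,139,100],155.3,10)"
```

```text
now [ 510.8 -138.5  132.9] psi -177.2 F [-0.1 -0.3 -1. ] w 85.3 ff 0.0 t 11.45
[[0.23, 2.79, 0.33], [0.37, 2.78, 0.33], [0.5, 2.75, 0.33], [0.63, 2.73, 0.33], [0.76, 2.69, 0.33], [0.89, 2.66, 0.33], [1.01, 2.61, 0.33], [1.14, 2.56, 0.33], [1.26, 2.5, 0.33], [1.37, 2.44, 0.32]] [np.float64(2.8), np.float64(2.7), np.float64(2.8), np.float64(2.7), np.float64(2.8), np.float64(2.7), np.float64(2.8), np.float64(2.7), np.float64(2.8), np.float64(2.7)]
```

```bash
python3 -c "
from h import *
d=grab('top'); im,o=crop(d,(270,198),28,8); print(o)
e=grab('scene'); im2,o2=crop(e,(346,183),28,8)
P,K_=dots(d,[(242+x/4.82,170+y/4.82) for x,y in[(128,34),(218,79),(48,198),(138,242)]],.028)
print(K_.mean(0).round(1),ang(K_).round(1),K_.round(1).tolist())
print(rect(d,(270,198),'white',.028,28)[:3],rect(e,(346,183),'white',.028,28)[:3])
m=e['image'];m=cv2.resize(m[180:300,220:340],(400,400))
cv2.imwrite('pics/m.png',np.hstack([cv2.resize(im,(400,400)),m])[:,:,::-1])"
```

```text
(242, 170)
[473.4 138.1] 155.3 [[529.4, 142.1], [506.6, 93.2], [440.5, 183.1], [417.4, 134.0]]
(array([474. , 139.2]), array([ 65.5, 111.9]), np.float32(155.4)) (array([474.4, 140.3]), array([ 65.8, 112.8]), np.float32(155.1))
```

View pics/m.png

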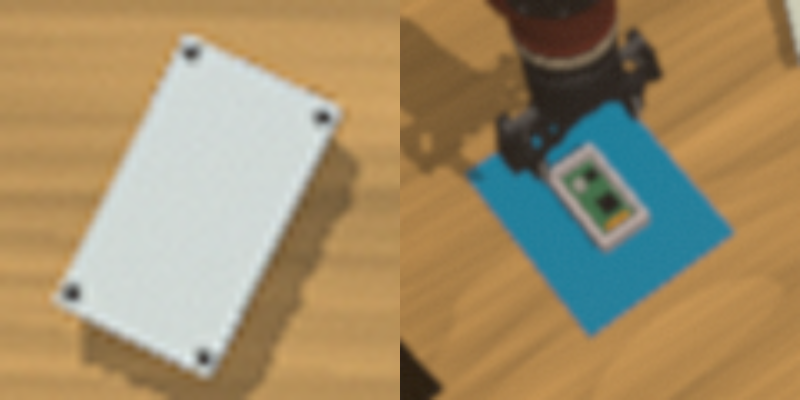

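The spacer has not moved, and the holder lies centred on the mat in the scene crop. Now for the spacer.

Request:
servo_tool --pt "0.2 2.8 0.3" --pt "0.4 2.8 0.3" --pt "0.5 2.8 0.3" --pt "0.6 2.7 0.3" --pt "0.8 2.7 0.3" --pt "0.9 2.7 0.3" --pt "1.0 2.6 0.3" --pt "1.1 2.6 0.3" --pt "1.3 2.5 0.3" --pt "1.4 2.4 0.3" --roll '[2.8, 2.7, 2.8, 2.7, 2.8, 2.7, 2.8, 2.7, 2.8, 2.7]' --grip '[1, 1, 1, 1, 1, 1, 1, 1, 1, 1]'

```text
time_s: 12.55
position: [0.4732, 0.1411, 0.1024]
tool_rot: [0.215, 0.977, -0.0, -0.001]
wrist_force: [0.8, 0.8, 0.3]
gripper_width: 0.0856
finger_force: 0.0
```

```bash
python3 -c "
from h import *
plan([474.5,139.3,47],155.3,1)"
```

```text
now [473.2 141.1 102.4] psi 155.2 F [0.8 0.8 0.3] w 85.6 ff 0.0 t 12.55
[[-0.2, -0.1, 5.54]] [np.float64(-0.1)]
```

Request:
servo_tool --pt "-0.1 0 0.5" --pt "0 0 1.0" --pt "0 0 1.2" --pt "0 0 1.0" --pt "0 0 0.8" --pt "0 0 0.5" --pt "0 0 0.3" --pt "0 0 0" --pt "0 0 0" --pt "0 0 0" --roll '[0, 0, 0, 0, 0, 0, 0, 0, 0, 0]' --grip '[1, 1, 1, 1, 1, 1, 1, 1, 1, 1]'

```text
time_s: 13.55
position: [0.4752, 0.1396, 0.0507]
tool_rot: [0.214, 0.977, 0.0, 0.0]
wrist_force: [-0.2, -0.0, 0.6]
gripper_width: 0.085
finger_force: 0.0
```

```bash
python3 -c "
from h import *
plan([474.5,139.3,47],155.3,1)"
```

```text
now [475.2 139.6  50.7] psi 155.3 F [-0.2 -0.   0.6] w 85.0 ff 0.0 t 13.55
[[0.05, -0.06, 0.37]] [np.float64(0.0)]
```

Request:
servo_tool --pt "0 0 0.2" --pt "0 -0.05 0.2" --pt "0 0 0" --pt "0 0 0" --pt "0 0 0" --pt "0 0 0" --pt "0 0 0" --pt "0 0 0" --pt "0 0 0" --pt "0 0 0" --roll '[0, 0, 0, 0, 0, 0, 0, 0, 0, 0]' --grip '[1, 1, 0.9, 0.85, 0.8, 0.75, 0.7, 0.65, 0.65, 0.65]' --newtons 40

```text
time_s: 14.55
position: [0.4758, 0.1396, 0.0478]
tool_rot: [0.214, 0.977, 0.001, 0.001]
wrist_force: [-2.6, 2.2, 19.0]
gripper_width: 0.056
finger_force: 15.8
```

The opening reads 56 mm with an upward force, so the tips came to rest on top of the plate. They therefore reach about 20 mm past the TCP at this width. I'll open, go about 9 mm lower and retry.

Request:
servo_tool --pt "0 0 -0.5" --pt "0 0 0" --pt "0 0 0" --pt "0 0 0" --pt "0 0 0" --pt "0 0 0.4" --pt "0 0 0.4" --pt "0 0 0.4" --pt "0 0 0.2" --pt "0 0 0" --roll '[0, 0, 0, 0, 0, 0, 0, 0, 0, 0]' --grip '[1, 1, 1, 1, 1, 1, 1, 1, 1, 1]'

```text
time_s: 15.55
position: [0.4743, 0.1391, 0.0368]
tool_rot: [0.214, 0.977, -0.0, -0.0]
wrist_force: [-0.9, 0.7, 0.5]
gripper_width: 0.0854
finger_force: 0.0
```

```bash
python3 -c "
from h import *
plan([474.5,139.3,38.5],155.3,1)
for n,c in (('scene',(352,170)),('top',(268,198))):
    d=grab(n); im,o=crop(d,c,35,6); cv2.imwrite('pics/l_%s.png'%n,im[:,:,::-1])
a=cv2.imread('pics/l_scene.png');b=cv2.imread('pics/l_top.png');cv2.imwrite('pics/k.png',cv2.resize(np.hstack([a,b]),(800,400)))"
```

```text
now [474.3 139.1  36.8] psi 155.3 F [-0.9  0.7  0.5] w 85.4 ff 0.0 t 15.55
[[-0.01, 0.03, -0.17]] [np.float64(0.0)]
```

View pics/k.png

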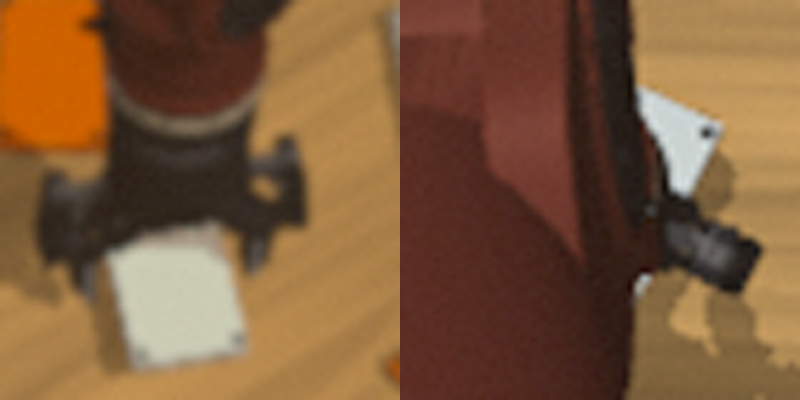

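The plate is still in place with a finger on each side. I'll rise 1.5 mm and close.

Request:
servo_tool --pt "0 0 -0.15" --pt "0 0 0" --pt "0 0 0" --pt "0 0 0" --pt "0 0 0" --pt "0 0 0" --pt "0 0 0" --pt "0 0 0" --pt "0 0 0" --pt "0 0 0" --roll '[0, 0, 0, 0, 0, 0, 0, 0, 0, 0]' --grip '[1, 0.95, 0.9, 0.85, 0.8, 0.75, 0.7, 0.65, 0.65, 0.65]'

```text
time_s: 16.65
position: [0.475, 0.1394, 0.0393]
tool_rot: [0.214, 0.977, 0.0, 0.0]
wrist_force: [-0.4, 0.8, 8.2]
gripper_width: 0.0627
finger_force: 42.7
```

Request:
servo_tool --pt "0 0 -0.1" --pt "0 0 -0.2" --pt "0 0 -0.3" --pt "0 0 -0.4" --pt "0 0 -0.5" --pt "0 0 -0.5" --pt "0 0 -0.5" --pt "0 0 -0.5" --pt "0 0 0" --pt "0 0 0" --roll '[0, 0, 0, 0, 0, 0, 0, 0, 0, 0]' --grip '[0.65, 0.65, 0.65, 0.65, 0.65, 0.65, 0.65, 0.65, 0.65, 0.65]'

```text
time_s: 17.65
position: [0.4748, 0.1392, 0.0689]
tool_rot: [0.214, 0.977, 0.0, 0.0]
wrist_force: [-0.3, 0.1, -0.2]
gripper_width: 0.0624
finger_force: 44.0
```

```bash
python3 -c "
from h import *
plan([460.3,367.9,75],150.2,10)"
```

```text
now [474.8 139.2  68.9] psi 155.3 F [-0.3  0.1 -0.2] w 62.4 ff 44.0 t 17.65
[[1.09, 2.02, -0.06], [1.1, 2.01, -0.06], [1.12, 2.0, -0.06], [1.14, 1.99, -0.06], [1.16, 1.98, -0.06], [1.17, 1.97, -0.06], [1.19, 1.96, -0.06], [1.21, 1.95, -0.06], [1.22, 1.93, -0.06], [1.24, 1.92, -0.07]] [np.float64(0.5), np.float64(0.5), np.float64(0.5), np.float64(0.5), np.float64(0.5), np.float64(0.5), np.float64(0.5), np.float64(0.5), np.float64(0.6), np.float64(0.5)]
```

Request:
servo_tool --pt "1.1 2.0 0" --pt "1.1 2.0 0" --pt "1.1 2.0 0" --pt "1.1 2.0 0" --pt "1.2 2.0 0" --pt "1.2 2.0 0" --pt "1.2 2.0 0" --pt "1.2 1.9 0" --pt "1.2 1.9 0" --pt "1.2 1.9 0" --roll '[0.5, 0.5, 0.5, 0.5, 0.5, 0.5, 0.5, 0.5, 0.5, 0.5]' --grip '[0.65, 0.65, 0.65, 0.65, 0.65, 0.65, 0.65, 0.65, 0.65, 0.65]'

```text
time_s: 18.65
position: [0.46, 0.3681, 0.0684]
tool_rot: [0.256, 0.967, -0.0, -0.0]
wrist_force: [-0.4, 1.1, -1.6]
gripper_width: 0.0626
finger_force: 44.0
```

Request:
servo_tool --pt "0 0 0.5" --pt "0 0 0.5" --pt "0 0 0.5" --pt "0 0 0.2" --pt "0 0 0" --pt "0 0 0" --pt "0 0 0" --pt "0 0 0" --pt "0 0 0" --pt "0 0 0" --roll '[0, 0, 0, 0, 0, 0, 0, 0, 0, 0]' --grip '[0.65, 0.65, 0.65, 0.65, 0.65, 0.65, 0.65, 0.65, 0.65, 0.65]'

```text
time_s: 19.65
position: [0.4605, 0.3674, 0.0519]
tool_rot: [0.256, 0.967, 0.0, 0.0]
wrist_force: [0.2, -0.8, -1.4]
gripper_width: 0.0627
finger_force: 44.1
```

```bash
python3 -c "
from h import *
plan([460.3,367.9,42],150.2,1)
for n,c in (('scene',(398,145)),('top',(184,203))):
    d=grab(n); im,o=crop(d,c,30,8); cv2.imwrite('pics/l_%s.png'%n,im[:,:,::-1])
a=cv2.imread('pics/l_scene.png');b=cv2.imread('pics/l_top.png');cv2.imwrite('pics/j.png',cv2.resize(np.hstack([a,b]),(800,400)))"
```

```text
now [460.5 367.4  51.9] psi 150.3 F [ 0.2 -0.8 -1.4] w 62.7 ff 44.1 t 19.65
[[0.04, 0.03, 0.99]] [np.float64(0.1)]
```

View pics/j.png

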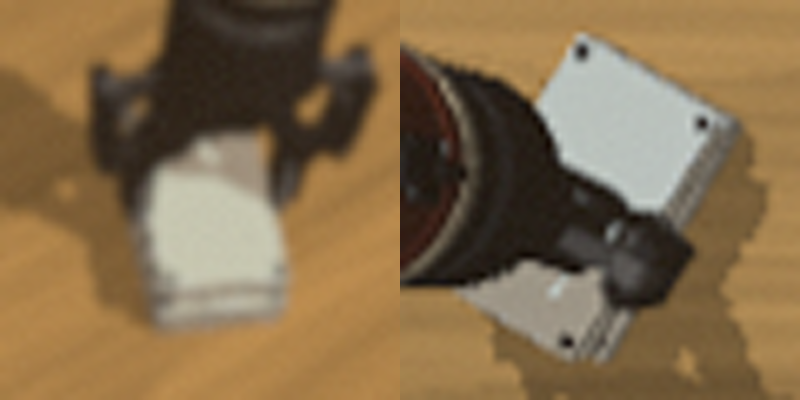

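The plate is held level over the pile. Three of its dots are visible in the top crop, at (582,50), (702,124) and (567,341), so I'll check the offset with them.

```bash
python3 -c "
from h import *
d=grab('top')
px,P=dots(d,[(154+(x-400)/6.667,173+y/6.667) for x,y in[(582,50),(702,124),(567,341)]],.0405)
a,b,c=P; print(P.round(1).tolist(),'centre',((a+c)/2).round(1),((b-a)).round(1), np.degrees(np.arctan2(*(b-c)[::-1]))%180)
"
```

```text
[[514.8, 364.7], [487.5, 317.2], [402.5, 366.0]] centre [458.6 365.3] [-27.2 -47.5] 150.18246823757585
```

The offset is about 1.5 mm along tool y and the angle matches. I'll correct by 1.2 mm and lower.

Request:
servo_tool --pt "0 0.06 0.2" --pt "0 0.06 0.2" --pt "0 0 0.2" --pt "0 0 0.1" --pt "0 0 0.1" --pt "0 0 0.1" --pt "0 0 0" --pt "0 0 0" --pt "0 0 0" --pt "0 0 0" --roll '[0, 0, 0, 0, 0, 0, 0, 0, 0, 0]' --grip '[0.65, 0.65, 0.65, 0.65, 0.65, 0.65, 0.65, 0.65, 0.65, 0.65]'

```text
time_s: 20.8
position: [0.461, 0.3685, 0.0429]
tool_rot: [0.256, 0.967, 0.0, 0.0]
wrist_force: [0.1, 0.1, -0.9]
gripper_width: 0.0626
finger_force: 44.1
```

Request:
servo_tool --pt "0 0 0.05" --pt "0 0 0.05" --pt "0 0 0.03" --pt "0 0 0.03" --pt "0 0 0" --pt "0 0 0" --pt "0 0 0" --pt "0 0 0" --pt "0 0 0" --pt "0 0 0" --roll '[0, 0, 0, 0, 0, 0, 0, 0, 0, 0]' --grip '[0.65, 0.65, 0.65, 0.65, 0.65, 0.65, 0.65, 0.65, 0.65, 0.65]'

```text
time_s: 21.8
position: [0.461, 0.3684, 0.0414]
tool_rot: [0.256, 0.967, 0.0, 0.0]
wrist_force: [-1.9, -2.0, 5.7]
gripper_width: 0.0624
finger_force: 44.8
```

```bash
python3 -c "
from h import *
d=grab('top')
px,P=dots(d,[(154+(x-400)/6.667,173.3+y/6.667) for x,y in[(582,50),(702,124),(567,341)]],.030)
a,b,c=P; print(P.round(1).tolist(),'centre',((a+c)/2).round(1), np.degrees(np.arctan2(*(b-c)[::-1]))%180)
plan([460,368,41],150.2,1)
"
```

```text
[[515.2, 366.0], [488.0, 318.4], [403.3, 367.7]] centre [459.3 366.8] 149.79110374914
now [461.  368.4  41.4] psi 150.3 F [-2.1 -1.6  5.5] w 62.4 ff 44.8 t 21.85
[[0.06, -0.08, 0.04]] [np.float64(0.1)]
```

Contact is at the expected height, and the dots match the pile's to within 0.3 mm. Releasing.

Request:
servo_tool --pt "0 0 0" --pt "0 0 0" --pt "0 0 0" --pt "0 0 0" --pt "0 0 0" --pt "0 0 0" --pt "0 0 0" --pt "0 0 0" --pt "0 0 0" --pt "0 0 0" --roll '[0, 0, 0, 0, 0, 0, 0, 0, 0, 0]' --grip '[0.75, 0.78, 0.8, 0.85, 0.9, 1, 1, 1, 1, 1]'

```text
time_s: 22.85
position: [0.461, 0.3684, 0.0412]
tool_rot: [0.256, 0.967, -0.0, -0.0]
wrist_force: [-0.7, 1.0, -1.3]
gripper_width: 0.0854
finger_force: 0.0
```

Request:
servo_tool --pt "0 0 -0.3" --pt "0 0 -0.5" --pt "0 0 -1.0" --pt "0 0 -1.5" --pt "0 0 -2.0" --pt "0 0 -3" --pt "0 0 -3" --pt "0 0 -2" --pt "0 0 -1" --pt "0 0 0" --roll '[0, 0, 0, 0, 0, 0, 0, 0, 0, 0]' --grip '[1, 1, 1, 1, 1, 1, 1, 1, 1, 1]'

```text
time_s: 23.85
position: [0.4617, 0.3689, 0.1859]
tool_rot: [0.256, 0.967, 0.001, 0.001]
wrist_force: [-0.2, -0.4, -0.4]
gripper_width: 0.0857
finger_force: 0.0
```

Request:
servo_tool --pt "2 -2 0" --pt "2 -3 0" --pt "2 -3 0" --pt "2 -3 0" --pt "2 -3 0" --pt "2 -3 0" --pt "2 -3 0" --pt "1 -2 0" --pt "0 0 0" --pt "0 0 0" --roll '[0, 0, 0, 0, 0, 0, 0, 0, 0, 0]' --grip '[1, 1, 1, 1, 1, 1, 1, 1, 1, 1]'

```text
time_s: 24.85
position: [0.2217, 0.2515, 0.1839]
tool_rot: [0.256, 0.967, -0.0, -0.0]
wrist_force: [0.2, 0.6, 0.3]
gripper_width: 0.0857
finger_force: 0.0
```

```bash
python3 -c "
from h import *
d=grab('top');e=grab('scene'); 
a=cv2.resize(d['image'][165:245,140:220],(400,400));b=cv2.resize(d['image'][140:235,335:430],(400,400))
cv2.imwrite('pics/f.png',np.hstack([a,b])[:,:,::-1])
print(green(d,(375,188),.017,28),rect(d,(375,188),'blue',.003,45)[:3])
plan([460,368,41],150.2,1)
"
```

```text
(array([ 511. , -139.3]), array([35.5, 69.9]), np.float32(2.7)) (array([ 511.2, -139.9]), array([158.6, 198.7]), np.float32(3.0))
now [222.5 251.9 184. ] psi 150.3 F [1.4 0.1 0.1] w 85.2 ff 0.0 t 24.95
[[-14.89, 21.84, 14.31]] [np.float64(0.1)]
```

View pics/f.png

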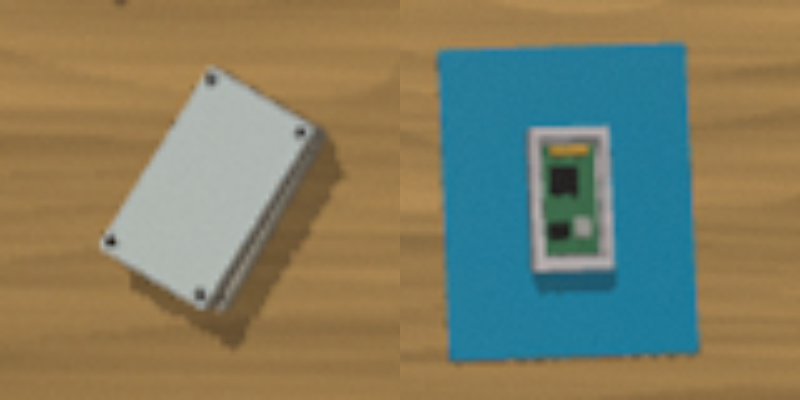

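The spacer lies flat and squared on the pile (dots at (210,79), (300,132), (110,240) and (200,294) in the crop). The holder is centred on the mat. Handing in.

```bash
python3 -c "
from h import *
d=grab('top')
px,P=dots(d,[(140+x/5,165+y/5) for x,y in[(210,79),(300,132),(110,240),(200,294)]],.030)
c=P.mean(0);print(c.round(1),ang(P).round(1))
if np.hypot(*(c-[459.3,366.7]))<2: print(ctrl.hand_in())
"
```

```text
[459.5 366.5] 150.6
the job is handed in; nothing more can be done
None
```

The job is handed in: the top holder lies flat, board side up, in the middle of the mat (within about 1 mm by the top camera), and the spacer plate sits squared on the pile (about 0.3 mm and 0.5° off), both set down and released after about 25 s of robot time; on the first try for the spacer the fingertips closed on top of the plate, but it did not visibly move and the second grasp held.

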